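# Thread spacer, washer and bushing onto a sprung mould-clamp bolt

### The arm

A 6-joint arm with a two-finger parallel gripper is mounted at the origin on a cart in front of the work surface, level with it; the furniture and walls round the work are solid. World frame = base frame: x ahead of the robot, y to its left, z up, the work surface at z = 0. Lengths are in mm, angles in degrees, forces in N, time in s.
With the tool pointing down it reaches from about 350 to 850 mm from the base axis. Payload 8.1 kg.
Tool frame: the origin (TCP) lies at the very end of the fingers, on their centre line; the grasp point (between the pads) lies 19 mm behind it; z points along the fingers, y is the direction in which the jaws open and shut (so a half turn about z gives the same grasp; the last joint's range is limited). The gripper opens to 85 mm and grips with 20 to 120 N. Pads are 22 mm wide; open, the fingers measure 114 mm over their backs; the gripper's body (76 mm by 85 mm) begins 54 mm behind the grasp point. The pads swing forward as they close: fully open they stand 13 mm farther back than shut.
Start: joints at [66.497, 7.471, 85.268, -0, 87.261, -4.893], TCP at [191.45, 568.641, 231.292] pointing down, gripper open.
Joint ranges: [-169.43, 169.43], [-51.17, 129.36], [1.28, 143.12], [-76.62, 256.62], [0, 156.53], [-152.29, 152.29]. Speed limits (degrees/s): [136.94, 136.94, 159.86, 180, 180, 180].

### API

Orientations are given as [roll, pitch, yaw] about the fixed x, y, z axes, in that order (R = Rz(yaw) Ry(pitch) Rx(roll)).
In Python, from bench import readout, eyes, workorder, cut_out, tip_of gives the robot as it stands.
- The arm moves only by the shell command python3 -m inch 'ROWS' [OPENING] [FORCE]. ROWS is JSON, one flat list of numbers, 4 for each row, row after row: the shift along the tool's x, y, z in m, then the turn about the tool's z in degrees. In form: [tx, ty, tz, yaw, tx, ty, tz, yaw, ...]. A call has exactly 10 rows; each row shifts and turns the commanded pose from where the row before left it, along the tool's axes as they then stand; what a row does not reach is not made up. A row lasts 1/12 s, in which the tool goes at most 41.7 mm and 7.16 degrees, less where a joint would pass 70% of its speed; a pose out of reach is approached as far as the arm can. A call with a gripper value outside its range is refused whole. OPENING is the opening, from 0 (shut) to 1 (fully open), set as the call begins (- or left out, the last holds). The fingers move at their own pace and stop on an object; FORCE is the grip in N (left out, the last holds). Time passes only in rows, so rows that do not move let the fingers close, or fill a call up. It gives the time, the measured TCP pose, the force and the opening at its end, in the units of the state.
- readout.sense(): the state, without advancing time (a new reading comes with each control period).
- eyes.snapshot(name): name is "side" or "top"; returns the picture (420x560x3 uint8, red, green, blue); there is no depth.
- eyes.calibration(name): a dict with "vertical_fov" (degrees; the focal length in pixels is half the picture's height over the tangent of half this angle, whatever the lens; pixels are square), "cx", "cy" (the principal point, pixels), "T" (4x4, takes a point from camera to world coordinates). Camera axes: x right, y down, z forward; pixel columns grow to the right and rows downward; lengths in mm; the calibration is good to about 2 mm. A picture is of the moment at which its call begins. calibration takes no time and is no camera call.
- workorder.hand_in(): hands the job in, once; it reports no verdict.
Trained networks look in the newest picture that a camera, given by its name, has taken for a name from the list of things; names that differ only in an ending like _2 or _b are one class to them, and where a whole thing is asked for, a point or a joint stands for the part that bears it (a point fixed in the world has none). Each returns a list of dicts, best first, with "confidence" (0 to 1); they miss things now and then, are a little off and sometimes report something else, mostly with a low value. They report only what shows in the picture. A call takes as long as a camera call. They do not tell look-alikes from the thing itself.
- cut_out(camera, label): "pixels" (420x560 bool, what is visible of it) and "bbox" ([left, top, right, bottom] in pixels, round what is visible of it).
- tip_of(camera, label): "centre" ([row, column] in pixels: a listed point, or the origin of a listed thing).
The state is a dict: "time": time; "joint_pos": joint angles; "qd": joint speeds; "joint_efforts": joint torques, N m; "tool_pos": TCP position; "tcp_rot": TCP orientation; "ft_force": force on the tool from outside, world axes, zero at the start; "wrist_torque": the same for the moment, N m; "finger_gap": finger opening in mm.
Only numpy, scipy, OpenCV 4.12 (cv2) and the standard library are available. Lean on these libraries where they do the work, as an engineer would, in place of code of your own. Each camera call takes 0.05 s, during which the arm holds its last target. There are 200 camera calls.

### The job

Set up the mould clamp: thread the spacer, then the washer, then the flanged bushing (flange down, as it stands) over the upright bolt, each one fully home on the plate or on the part below it before the next, and let go of them. The bolt is sprung and may be set anywhere along its slot, so feel for it gently: never push it right down or force the clamp. Leave the other things on the bench where they are.

Things in the scene. Friction and masses are not known exactly. Their poses are not given: they have to be found in the camera images.
- clamp: Mould clamp fixed to the bench: plywood foot 160 (x) x 90 (y) x 16 mm with a dark steel plate 130 x 56 x 6 mm on it, slotted along x. Origin: centre of the foot's underside, on the bench; z up; x along the slot. The plate's top is at z = 22 mm. The clamp with its plate and bolt must not be loaded above 40 N.
- slot_mid (a point): Middle of the clamp's slot, level with the plate's top; axes as the clamp. A steel bolt of 12 mm diameter stands upright in the slot, at y = 0 but anywhere from x = -13 to +13 mm from this point: its place is not measured, and it is clamped fast there (it does not slide along).
- tip_level (a point): Point straight above the slot's middle, 82 mm above the foot's underside, level with the bolt's tip (60 mm above the plate; the last 2 mm taper to 10 mm diameter). Pressed on the tip, the bolt sinks on a spring: it gives from about 4 N on, 1.5 N more per mm, hard stop after 8 mm (16 N); let go, it rises again.
- spacer_center (a point): Spacer: plain thick aluminium tube standing on end, outside diameter 44 mm, height 22 mm, bore 14.5 mm, about 60 g. The point is its centre, half-way up (11 mm); z along the bore. Home: its underside on the clamp's plate.
- washer_center (a point): Washer: flat thick steel ring lying flat, outside diameter 50 mm, height 12 mm, bore 14.5 mm, about 50 g. The point is its centre, half-way up (6 mm); z along the bore. Home: lying on the spacer.
- bushing_center (a point): Bushing: brass, flange of diameter 46 mm and height 6 mm at the bottom, above it a neck of diameter 28 mm up to the total height of 20 mm, bore 14.5 mm, about 50 g. The point is on its axis, half-way up (10 mm); z along the bore, from flange to neck. Home: its flange on the washer.
- cup_b: Bystander, loose: small pinkish plastic cup, 79 mm wide, 63 mm tall; origin at the centre of its underside. Not part of the job.
- pin_tin: Bystander, loose: closed round tin, 57 mm wide, 72 mm tall; origin at the centre of its underside. Not part of the job.
- wrench_a: Bystander, loose: small open-ended wrench, 105x23 mm, 6 mm thick, lying flat; origin at the centre of its underside. Not part of the job.
- plaster_blank_2: Bystander, loose: pale plaster blank, 48x48 mm, 20 mm tall; origin at the centre of its underside. Not part of the job.
- masking_tape: Bystander, loose: roll of tape lying flat, 105 mm wide, 25 mm tall; origin at the centre of its underside. Not part of the job.
- scraper_white: Bystander, loose: flat white scraper, 95x22 mm, 10 mm tall; origin at the centre of its underside. Not part of the job.
Mind the look-alikes: they are no part of the job. Several things look just like the part that bears washer_center: the one meant starts nearest to the robot's base.

How it is judged:
By the outcome, as a careful person would: the job done as asked, in the order asked, and still so for the second after the job is handed in, with the robot touching nothing.
It also fails if it takes over 72 s, if anything falls off the work surface, if the arm or the gripper's body presses on something with over 40 N, if the wrist force passes 120 N, or if a joint passes its speed limit or range.

## Working session

There is one attempt and no reset: what is moved stays moved. The work goes in short steps, Python scripts to look and compute and a shell command to move; the robot and the scene stay as the last step left them, time stands still between calls to the robot, and variables do not carry over. Pictures are saved under pics/ and viewed, on a budget of 10 in all, crops included, one or two more only if the job needs it, and the job is handed in when it is done.

```bash
mkdir -p pics; ls
cat > h.py <<'E'
import numpy as np, cv2, json
from bench import readout, eyes, workorder, cut_out, tip_of
def cal(n):
    c=eyes.calibration(n); f=210/np.tan(np.radians(c["vertical_fov"]/2)); return f,c["cx"],c["cy"],np.array(c["T"])
def ray(n,rc):
    f,cx,cy,T=cal(n); d=T[:3,:3]@np.array([(rc[1]-cx)/f,(rc[0]-cy)/f,1]); return T[:3,3],d
def atz(n,rc,z):
    o,d=ray(n,rc); return o+d*(z-o[2])/d[2]
def tri(a,b):
    (o1,d1),(o2,d2)=ray(*a),ray(*b); s=np.linalg.lstsq(np.c_[d1,-d2],o2-o1,rcond=None)[0]
    p,q=o1+s[0]*d1,o2+s[1]*d2; return (p+q)/2,np.linalg.norm(p-q)
E
python3 - <<'E'
from h import *
np.set_printoptions(precision=1,suppress=True)
ims=[]
for n in("side","top"):
    im=eyes.snapshot(n); cv2.imwrite(f"pics/{n}0.png",im[:,:,::-1]); print(n,cal(n))
    for l in("clamp","slot_mid","tip_level","spacer_center","washer_center","bushing_center","masking_tape"):
        for r in tip_of(n,l)[:5]: print(n,l,round(r["confidence"],2),np.array(r["centre"]),atz(n,r["centre"],{"clamp":0,"slot_mid":22,"tip_level":82,"spacer_center":11,"washer_center":6,"bushing_center":10}.get(l,0)))
print(readout.sense())
E
```

```text
pics
side (np.float64(388.5522695202892), 277.41892860182276, 213.4547984243509, array([[  -1. ,    0. ,    0. ,  511.9],
       [  -0. ,    0.4,   -0.9, 1012.1],
       [  -0. ,   -0.9,   -0.4,  526. ],
       [   0. ,    0. ,    0. ,    1. ]]))
side clamp 0.56 [228.4 267.5] [551.6 -52.6   0. ]
side slot_mid 0.72 [222.4 265.5] [557.2 -49.   22. ]
side tip_level 0.69 [207.  267.5] [549.6 -27.   82. ]
side tip_level 0.68 [206.2 288.9] [487.3 -32.8  82. ]
side spacer_center 0.67 [274.3 276.5] [521.6 218.7  11. ]
side washer_center 0.89 [312.  212.5] [654.5 354.3   6. ]
side washer_center 0.66 [304.9 260. ] [556.1 330.3   6. ]
side washer_center 0.6 [334.3 236.7] [596.9 421.7   6. ]
side bushing_center 0.41 [204.6 289.7] [ 480.2 -216.2   10. ]
side masking_tape 0.68 [322.9 339.8] [391.6 381.    0. ]
top (np.float64(381.30825347098914), 284.52364738897234, 207.00025025274513, array([[   0.1,   -1. ,    0.2,  307.3],
       [  -1. ,   -0.1,    0. ,   33.8],
       [   0. ,   -0.2,   -1. , 1078.5],
       [   0. ,    0. ,    0. ,    1. ]]))
top clamp 0.56 [208.6 314.1] [555.8 -39.5   0. ]

[... 309 characters left out ...]
1] [668.4 348.8   6. ]
top washer_center 0.54 [184.3 153.9] [596.9 431.7   6. ]
top bushing_center 0.63 [233.9 379.1] [ 492.1 -226.    10. ]
top masking_tape 0.65 [255.2 158.4] [393.  392.1   0. ]
top masking_tape 0.44 [209.7 311.8] [552.1 -33.    0. ]
top masking_tape 0.18 [217.3 420.9] [ 550.1 -348.6    0. ]
{'time': 0.8, 'joint_pos': array([66.5,  7.5, 85.3, -0. , 87.3, -4.9]), 'qd': array([-0. ,  0. ,  0.1,  0. ,  0.1,  0. ]), 'joint_efforts': array([ -0. , -56.9, -50.1,  -0. ,   0. ,  -0. ]), 'tool_pos': array([191.5, 568.6, 231.3]), 'tcp_rot': array([180. ,   0. , 161.4]), 'ft_force': array([-0.2,  0.3, -0.7]), 'wrist_torque': array([ 0. , -0.1, -0. ]), 'finger_gap': 85.26373087003182}
```

View pics/side0.png

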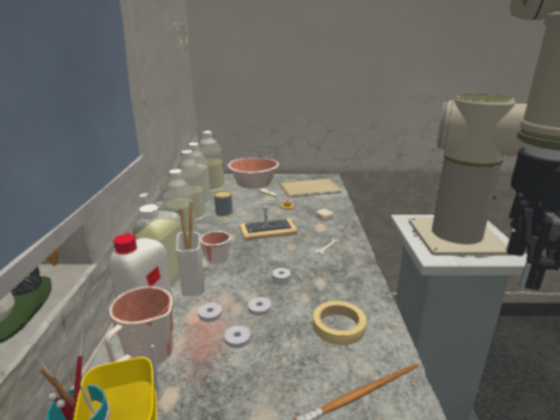

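View pics/top0.png

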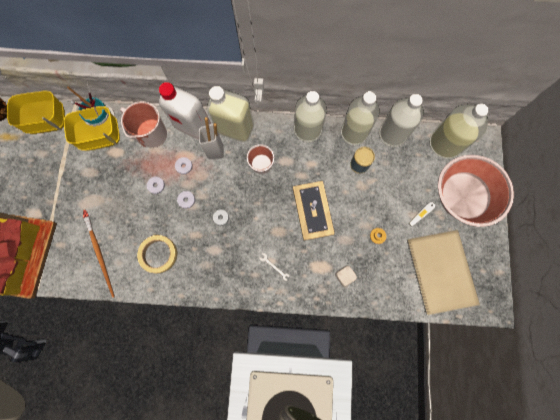

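The side picture shows spacer (275,282), three washers (312,210), (305,260), (337,237), bushing (204,287), clamp with bolt (215,266). In the top picture: spacer (217,220), washers (199,186), (165,183), (185,154), bushing (236,379) and clamp (209,313). The washer nearest the base is at about (556,332). The spacer hit at (681,115) in the top view is the cup, so I ignore it.

Run:
```python
from h import *
np.set_printoptions(precision=1,suppress=True)
P={}
for n in("side","top"):
    im=eyes.snapshot(n)
    for l in("clamp","spacer_center","washer_center","bushing_center"):
        for r in cut_out(n,l)[:3]:
            m=r["pixels"].astype(np.uint8); ys,xs=np.nonzero(m)
            c=np.array([ys.mean(),xs.mean()]); b=r["bbox"]
            hz={"clamp":16,"spacer_center":11,"washer_center":6,"bushing_center":8}[l]
            print(n,l,round(r["confidence"],2),b,"c",c,atz(n,c,hz)); P.setdefault((n,l),[]).append(c)
            if l=="clamp":
                co=max(cv2.findContours(m,0,2)[0],key=cv2.contourArea)
                pts=np.array([atz(n,(p[0][1],p[0][0]),16)[:2] for p in co],np.float32)
                print("rect",cv2.minAreaRect(pts))
for l in("clamp","spacer_center","washer_center","bushing_center"):
    for a in P.get(("side",l),[]):
        for b in P.get(("top",l),[]):
            p,e=tri(("side",a),("top",b))
            if e<25: print(l,p,e)
a=cv2.imread("pics/side0.png")[195:245,232:304]; b=cv2.imread("pics/top0.png")[175:245,283:343]
a=cv2.resize(a,None,fx=6,fy=6,interpolation=2); b=cv2.resize(b,None,fx=6,fy=6,interpolation=2)
o=np.zeros((420,792,3),np.uint8); o[:300,:432]=a; o[:,432:]=b; cv2.imwrite("pics/crop1.png",o)
```

```text
side clamp 0.9 [238.4, 203.7, 298.6, 240.4] c [227.9 266.9] [552.2 -23.8  16. ]
rect ((563.0950927734375, -70.69058227539062), (164.2871551513672, 233.30194091796875), 14.451154708862305)
side spacer_center 0.69 [269.8, 269.3, 290.9, 284.0] c [276.4 281.2] [510.3 227.8  11. ]
side spacer_center 0.63 [312.4, 298.3, 363.8, 347.7] c [323.3 338.6] [396.7 395.3  11. ]
side washer_center 0.82 [225.9, 326.0, 248.0, 350.1] c [336.5 237.2] [595.3 427.9   6. ]
side washer_center 0.74 [197.9, 300.9, 222.5, 321.7] c [312.1 209.6] [660.5 354.5   6. ]
side washer_center 0.68 [247.2, 295.4, 274.4, 318.3] c [306.1 259. ] [558.  334.5   6. ]
side bushing_center 0.61 [283.5, 200.1, 293.0, 211.3] c [204.8 286.7] [ 490.3 -219.     8. ]
top clamp 0.97 [296.0, 181.0, 336.0, 243.5] c [210.8 313.1] [545.4 -35.9  16. ]
rect ((547.5806884765625, -35.21617126464844), (160.37069702148438, 91.92951965332031), 15.599627494812012)
top spacer_center 0.56 [212.2, 206.9, 229.9, 224.4] c [218.2 220.5] [508.  226.3  11. ]
top spacer_center 0.52 [348.7, 145.6, 376.2, 174.7] c [159.9 361.7] [ 710.  -172.5   11. ]
top washer_center 0.81 [145.7, 173.1, 163.5, 191.2] c [185.4 155.7] [593.9 426.    6. ]
top washer_center 0.69 [176.7, 159.6, 190.5, 175.4] c [166.1 183.1] [657.9 353.5   6. ]
top washer_center 0.48 [177.1, 191.8, 196.1, 210.9] c [199.7 186. ] [556.9 332.6   6. ]
clamp [549.9 -36.7   8.9] 5.748033008151369
spacer_center [509.3 226.4   9.8] 2.152304995581886
washer_center [594.9 426.5   4.6] 1.2141852778359405
washer_center [659.5 353.9   5.1] 2.4549390726322446
washer_center [557.7 332.9   4.7] 0.8811516130126535
```

View pics/crop1.png

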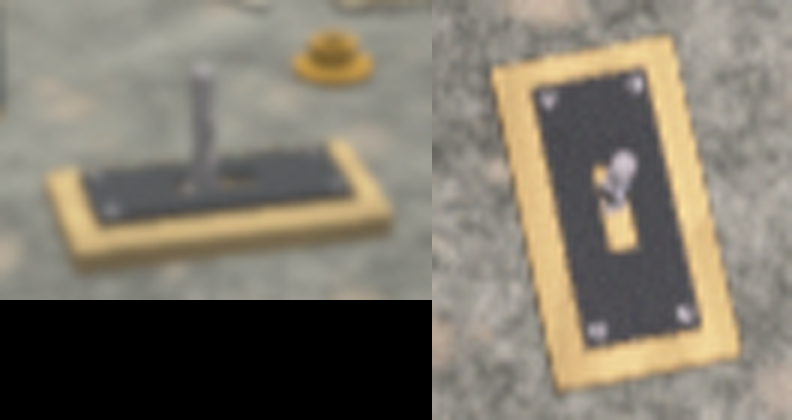

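The crop shows the bolt in both views. Its tip is at about (265.4,205.9) in side and (314.6,201.6) in top, and its base at (312.8,208.7) in top, towards the far half of the slot.

Run:
```python
from h import *
np.set_printoptions(precision=1,suppress=True)
s,t=(205.9,265.4),(201.6,314.6)
print("tip tri",tri(("side",s),("top",t)),"tip top@82",atz("top",t,82),"side@82",atz("side",s,82))
print("base top",atz("top",(208.7,312.75),22), "base side",atz("side",(226.,265.3),22))
im=cv2.imread("pics/top0.png").astype(int)
sub=np.zeros((420,560),np.uint8); sub[178:242,286:340]=((im.max(2)<95)[178:242,286:340])
sub=cv2.morphologyEx(sub,cv2.MORPH_CLOSE,np.ones((9,9)));co=max(cv2.findContours(sub,0,2)[0],key=cv2.contourArea)
r=cv2.minAreaRect(np.array([atz("top",(p[0][1],p[0][0]),22)[:2] for p in co],np.float32)); print("plate",r)
cor=[((493-432)/6+283-.42,70/6+175-.42),((671-432)/6+283-.42,37/6+175-.42),((740-432)/6+283-.42,353/6+175-.42),((560-432)/6+283-.42,392/6+175-.42)]
C=np.array([atz("top",(v,u),16)[:2] for u,v in cor]);print(C,C.mean(0))
# bushing by colour
for n,(r0,r1,c0,c1) in(("side",(195,212,278,298)),("top",(225,247,368,390))):
    im=cv2.cvtColor(cv2.imread(f"pics/{n}0.png"),cv2.COLOR_BGR2HSV); m=np.zeros((420,560),bool)
    m[r0:r1,c0:c1]=(im[r0:r1,c0:c1,1]>130); y,x=np.nonzero(m); c=(y.mean(),x.mean()); print(n,c,[x.min(),y.min(),x.max(),y.max()],atz(n,c,6)); 
    if n=="side": a=c
print("bush",tri(("side",a),("top",c)))
```

```text
tip tri (array([556.1, -34.4,  82.4]), np.float64(0.2523012180622913)) tip top@82 [556.3 -34.4  82. ] side@82 [556.  -35.3  82. ]
base top [550.2 -34.2  22. ] base side [556.9 -24.1  22. ]
plate ((549.4889526367188, -35.35997772216797), (125.5676498413086, 51.88574981689453), 14.656365394592285)
[[614.4  26.4]
 [636.6 -58.7]
 [484.2 -97.5]
 [460.4 -14.1]] [548.9 -36. ]
side (np.float64(205.01724137931035), np.float64(287.12068965517244)) [np.int64(282), np.int64(201), np.int64(292), np.int64(208)] [ 489. -222.    6.]
top (np.float64(235.4835164835165), np.float64(377.7307692307692)) [np.int64(370), np.int64(228), np.int64(385), np.int64(243)] [ 488.  -223.1    6. ]
bush (array([ 488.5, -223.3,    5.4]), np.float64(0.8677145521647119))
```

```bash
python3 -m inch '[-0.0293,-0.0159,0,0,-0.0293,-0.0159,0,0,-0.0293,-0.0159,0,0,-0.0293,-0.0159,0,0,-0.0293,-0.0159,0,0,-0.0293,-0.0159,0,0,-0.0293,-0.0159,0,0,-0.0293,-0.0159,0,0,-0.0293,-0.0159,0,0,-0.0293,-0.0159,0,0]' 1 40
python3 -m inch '[-0.0293,-0.0159,0,0,-0.0293,-0.0159,0,0,-0.0293,-0.0159,0,0,-0.0293,-0.0159,0,0,0,0,0.03,0,0,0,0.03,0,0,0,0.03,0,0,0,0.03,0,0,0,0.03,0,0,0,0,0]'
```

```text
time: 2.13
tool_pos: [419.3, 323.1, 231.5]
tcp_rot: [180.0, 0.0, 161.4]
ft_force: [-0.7, 0.6, -0.6]
finger_gap: 85.6
time: 2.97
tool_pos: [504.5, 225.1, 74.4]
tcp_rot: [-179.6, -0.5, 161.4]
ft_force: [-1.0, -0.9, -2.4]
finger_gap: 85.5
```

```bash
python3 -m inch '[0,0,0,0,0,0,0.02,0,0,0,0.02,0,0,0,0.016,0,0,0,0.01,0,0,0,0.006,0,0,0,0,0,0,0,0,0,0,0,0,0,0,0,0,0]'
python3 -m inch '[0,0,0,0,0,0,0,0,0,0,0,0,0,0,0,0,0,0,0,0,0,0,0,0,0,0,0,0,0,0,0,0,0,0,0,0,0,0,0,0]' 0 20
```

```text
time: 3.8
tool_pos: [510.2, 227.2, 10.7]
tcp_rot: [179.9, 0.1, 161.4]
ft_force: [0.4, 0.6, 0.3]
finger_gap: 85.7
time: 4.63
tool_pos: [509.3, 226.8, 9.7]
tcp_rot: [180.0, 0.0, 161.4]
ft_force: [-1.9, -0.2, 6.6]
finger_gap: 43.1
```

```bash
python3 -m inch '[0,0,0,0,0,0,0,0,0,0,0,0,0,0,0,7,0,0,0,7,0,0,0,7,0,0,0,7,0,0,0,7,0,0,0,7,0,0,0,7]' 0.8
python3 -m inch '[0,0,0,7,0,0,0,7,0,0,0,7,0,0,0,1.4,0,0,0,0,0,0,0,0,0,0,0,0,0,0,0,0,0,0,0,0,0,0,0,0]'
python3 -m inch '[0,0,0,0,0,0,0,0,0,0,0,0,0,0,0,0,0,0,0,0,0,0,0,0,0,0,0,0,0,0,0,0,0,0,0,0,0,0,0,0]' 0 40
```

```text
time: 5.47
tool_pos: [509.0, 226.7, 9.0]
tcp_rot: [-180.0, -0.0, 112.0]
ft_force: [-0.5, -0.1, 0.1]
finger_gap: 68.3
time: 6.3
tool_pos: [509.2, 226.8, 9.3]
tcp_rot: [180.0, 0.0, 90.0]
ft_force: [-0.8, -0.2, -0.8]
finger_gap: 68.2
time: 7.13
tool_pos: [509.5, 226.9, 9.8]
tcp_rot: [180.0, -0.0, 90.0]
ft_force: [-2.1, -0.2, 4.9]
finger_gap: 42.2
```

Run:
```python
from h import *
im=eyes.snapshot("side"); a=cv2.resize(im[215:300,240:330,::-1],None,fx=6,fy=6,interpolation=2); cv2.imwrite("pics/g1.png",a)
```

```text
(no output)
```

View pics/g1.png

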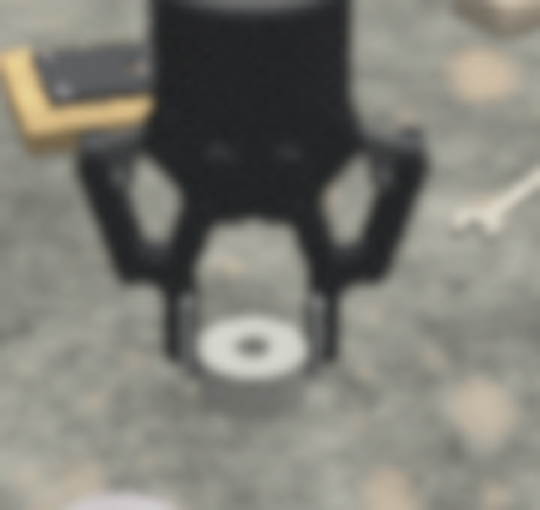

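The picture shows the spacer centred between the jaws, with the fingertips about 7 mm below its top (the pads sit about 5 mm back at this opening). Next I lift it and carry it over the bolt.

```bash
python3 -m inch '[0,0,-0.02,0,0,0,-0.035,0,0,0,-0.035,0,-0.0261,0.0046,-0.03,0,-0.0261,0.0046,0,0,-0.0261,0.0046,0,0,-0.0261,0.0046,0,0,-0.0261,0.0047,0,0,-0.0261,0.0047,0,0,-0.0261,0.0047,0,0]'
python3 -m inch '[-0.0261,0.0047,0,0,-0.0261,0.0047,0,0,-0.0261,0.0047,0,0,0,0,0.01,0,0,0,0.01,0,0,0,0,0,0,0,0,0,0,0,0,0,0,0,0,0,0,0,0,0]'
python3 - <<'E'
from h import *
for n in("side","top"): cv2.imwrite(f"pics/h_{n}.png",eyes.snapshot(n)[:,:,::-1])
a=cv2.imread("pics/h_side.png")[175:245,225:305]; b=cv2.imread("pics/h_top.png")[165:235,290:340]
cv2.imwrite("pics/h1.png",cv2.resize(np.hstack([a,b]),None,fx=6,fy=6,interpolation=2)); print(readout.sense()["tool_pos"],readout.sense()["ft_force"])
E
```

```text
time: 8.02
tool_pos: [541.4, 42.8, 128.9]
tcp_rot: [-180.0, 0.0, 90.0]
ft_force: [0.0, 0.3, -0.4]
finger_gap: 42.0
time: 8.85
tool_pos: [556.1, -33.6, 109.8]
tcp_rot: [179.9, 0.0, 90.1]
ft_force: [0.1, 0.6, -0.6]
finger_gap: 42.1
[556.01609281 -33.83793489 109.7834573 ] [-0.27750708  0.50651307 -0.41848161]
```

View pics/h1.png

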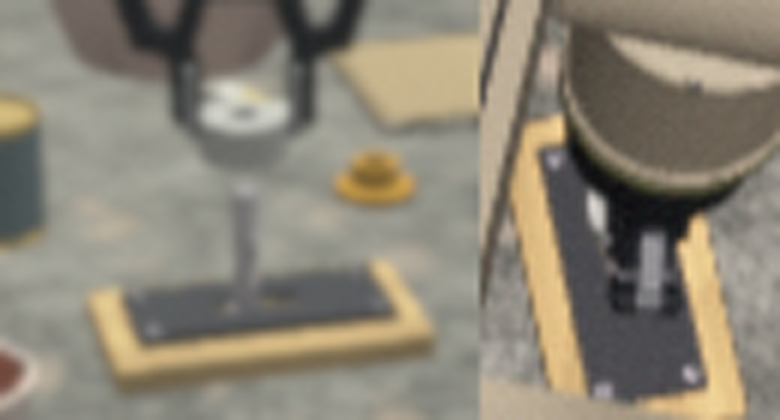

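The side view shows the spacer's centre (col ~243 in the crop) directly above the bolt (col ~243). Next I lower it gently.

```bash
python3 -m inch '[0,0,0.005,0,0,0,0.005,0,0,0,0.004,0,0,0,0.002,0,0,0,0.002,0,0,0,0.002,0,0,0,0.002,0,0,0,0,0,0,0,0,0,0,0,0,0]'
```

```text
time: 9.78
tool_pos: [555.9, -34.3, 87.4]
tcp_rot: [180.0, 0.0, 90.0]
ft_force: [0.4, -0.5, -0.8]
finger_gap: 42.1
```

```bash
python3 -m inch '[0,0,0.004,0,0,0,0.004,0,0,0,0.004,0,0,0,0.004,0,0,0,0.004,0,0,0,0.004,0,0,0,0.002,0,0,0,0,0,0,0,0,0,0,0,0,0]'
python3 -m inch '[0,0,0.004,0,0,0,0.004,0,0,0,0.004,0,0,0,0.004,0,0,0,0.004,0,0,0,0.004,0,0,0,0.003,0,0,0,0,0,0,0,0,0,0,0,0,0]'
```

```text
time: 10.62
tool_pos: [555.9, -34.3, 61.5]
tcp_rot: [180.0, 0.0, 90.0]
ft_force: [-0.4, -0.4, -1.5]
finger_gap: 42.1
time: 11.45
tool_pos: [555.8, -34.2, 34.4]
tcp_rot: [180.0, 0.0, 90.0]
ft_force: [0.6, -0.7, -0.8]
finger_gap: 42.0
```

```bash
python3 -m inch '[0,0,0.0007,0,0,0,0.0007,0,0,0,0.0006,0,0,0,0.0005,0,0,0,0,0,0,0,0,0,0,0,0,0,0,0,0,0,0,0,0,0,0,0,0,0]'
```

```text
time: 12.28
tool_pos: [555.7, -34.2, 31.8]
tcp_rot: [180.0, 0.0, 90.0]
ft_force: [-0.4, -0.5, -1.5]
finger_gap: 41.9
```

```bash
python3 -m inch '[0,0,0.0005,0,0,0,0.0005,0,0,0,0.0003,0,0,0,0,0,0,0,0,0,0,0,0,0,0,0,0,0,0,0,0,0,0,0,0,0,0,0,0,0]'
```

```text
time: 13.12
tool_pos: [555.8, -34.2, 31.7]
tcp_rot: [-180.0, 0.0, 90.0]
ft_force: [-5.8, 0.3, 11.8]
finger_gap: 42.2
```

Contact with the plate at about 12 N, at the expected height, so the spacer is home. Next I release it, rise, and go to the nearest washer.

```bash
python3 -m inch '[0,0,0,0,0,0,0,0,0,0,0,0,0,0,0,0,0,0,0,0,0,0,-0.015,0,0,0,-0.03,0,0,0,-0.03,0,0,0,-0.03,0,0.02,0,-0.015,0]' 0.85
python3 -m inch '[0.0347,0.0002,0,0,0.0347,0.0002,0,0,0.0347,0.0002,0,0,0.0347,0.0002,0,0,0.0347,0.0002,0,0,0.0347,0.0002,0,0,0.0347,0.0002,0,0,0.0347,0.0002,0,0,0.0347,0.0002,0,0,0.0347,0.0002,0,0]'
python3 - <<'E'
from h import *
im=eyes.snapshot("side"); cv2.imwrite("pics/i_side.png",im[:,:,::-1]); print(readout.sense()["tool_pos"])
for r in cut_out("side","spacer_center")[:2]: print(r["bbox"],r["confidence"])
E
python3 -m inch '[0,0,0.03,0,0,0,0.03,0,0,0,0.03,0,0,0,0.02,0,0,0,0.01,0,0,0,0,0,0,0,0,0,0,0,0,0,0,0,0,0,0,0,0,0]'
```

```text
time: 13.95
tool_pos: [557.6, -16.7, 154.8]
tcp_rot: [179.7, 0.1, 89.9]
ft_force: [1.4, 0.2, 0.4]
finger_gap: 72.4
time: 14.78
tool_pos: [557.4, 334.5, 150.3]
tcp_rot: [-180.0, 0.0, 90.0]
ft_force: [1.1, -0.0, 0.3]
finger_gap: 72.8
[556.27968606 340.59769639 150.2339803 ]
[258.1, 216.0, 273.0, 227.4] 0.47
time: 15.72
tool_pos: [559.2, 333.4, 32.7]
tcp_rot: [179.8, -0.1, 90.0]
ft_force: [0.1, -0.6, 0.7]
finger_gap: 72.5
```

```bash
python3 -m inch '[0,0,0.012,0,0,0,0.01,0,0,0,0.006,0,0,0,0.003,0,0,0,0,0,0,0,0,0,0,0,0,0,0,0,0,0,0,0,0,0,0,0,0,0]'
python3 -m inch '[0,0,0,0,0,0,0,0,0,0,0,0,0,0,0,0,0,0,0,0,0,0,0,0,0,0,0,0,0,0,0,0,0,0,0,0,0,0,0,0]' 0 20
```

```text
time: 16.55
tool_pos: [558.1, 332.9, -0.1]
tcp_rot: [180.0, -0.0, 90.0]
ft_force: [-0.4, 0.1, -0.3]
finger_gap: 72.8
time: 17.38
tool_pos: [558.1, 332.9, -0.0]
tcp_rot: [180.0, -0.0, 90.0]
ft_force: [-0.1, -0.9, 5.0]
finger_gap: 48.6
```

```bash
python3 -m inch '[0,0,0,0,0,0,0,0,0,0,0,0,0,0,0,7,0,0,0,7,0,0,0,7,0,0,0,7,0,0,0,7,0,0,0,7,0,0,0,7]' 0.85
python3 -m inch '[0,0,0,7,0,0,0,7,0,0,0,7,0,0,0,0,0,0,0,0,0,0,0,0,0,0,0,0,0,0,0,0,0,0,0,0,0,0,0,0]'
python3 -m inch '[0,0,0,0,0,0,0,0,0,0,0,0,0,0,0,0,0,0,0,0,0,0,0,0,0,0,0,0,0,0,0,0,0,0,0,0,0,0,0,0]' 0 50
```

```text
time: 18.22
tool_pos: [557.4, 332.6, -1.0]
tcp_rot: [-180.0, 0.0, 40.6]
ft_force: [0.1, -0.1, -0.2]
finger_gap: 72.4
time: 19.05
tool_pos: [557.8, 332.8, -0.5]
tcp_rot: [-180.0, -0.0, 20.0]
ft_force: [-0.3, 0.2, -1.1]
finger_gap: 72.7
time: 19.88
tool_pos: [558.2, 333.0, 0.1]
tcp_rot: [-180.0, -0.1, 20.0]
ft_force: [0.8, 0.2, 4.6]
finger_gap: 47.7
```

```bash
python3 -m inch '[0,0,-0.03,0,0,0,-0.04,0,0,0,-0.035,0,-0.0116,0.0313,0,0,-0.0116,0.0313,0,0,-0.0116,0.0313,0,0,-0.0116,0.0313,0,0,-0.0116,0.0313,0,0,-0.0116,0.0313,0,0,-0.0116,0.0313,0,0]'
python3 -m inch '[-0.0116,0.0313,0,0,-0.0116,0.0313,0,0,-0.0116,0.0313,0,0,-0.0115,0.0312,0,0,0,0,0,0,0,0,0,0,0,0,0,0,0,0,0,0,0,0,0,0,0,0,0,0]'
python3 - <<'E'
from h import *
cv2.imwrite("pics/j_side.png",eyes.snapshot("side")[:,:,::-1])
a=cv2.imread("pics/j_side.png")[175:245,225:305]; b=cv2.imread("pics/i_side.png")[175:245,225:305]
cv2.imwrite("pics/j1.png",cv2.resize(np.hstack([a,b]),None,fx=5,fy=5,interpolation=2)); print(readout.sense()["tool_pos"],readout.sense()["ft_force"])
E
```

```text
time: 20.72
tool_pos: [555.7, 97.5, 103.9]
tcp_rot: [-180.0, 0.0, 20.0]
ft_force: [-0.5, 0.2, -0.5]
finger_gap: 47.3
time: 21.55
tool_pos: [555.6, -33.1, 104.4]
tcp_rot: [-180.0, 0.0, 20.1]
ft_force: [0.4, 0.7, -0.1]
finger_gap: 47.5
[555.63963189 -33.23725216 104.41679699] [-0.08280946 -0.67075103 -0.37791665]
```

View pics/j1.png

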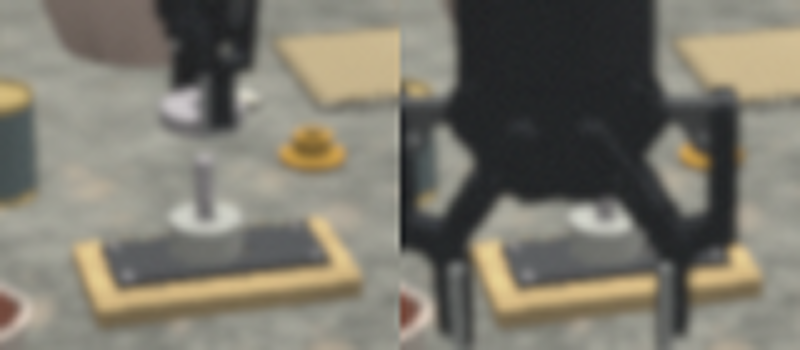

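The left half shows the spacer flat on the plate round the bolt, and the washer level in the jaws above the tip (crop ~(209,110) against bolt (204,160)). The remaining offset is about a pixel, so I lower it and feel.

```bash
python3 -m inch '[0,0,0.008,0,0,0,0.006,0,0,0,0.004,0,0,0,0.002,0,0,0,0.002,0,0,0,0.002,0,0,0,0.0015,0,0,0,0,0,0,0,0,0,0,0,0,0]'
```

```text
time: 22.43
tool_pos: [555.8, -34.3, 79.2]
tcp_rot: [180.0, -0.0, 20.0]
ft_force: [-0.0, -0.6, -0.5]
finger_gap: 47.5
```

```bash
python3 -m inch '[0,0,0.002,0,0,0,0.003,0,0,0,0.005,0,0,0,0.005,0,0,0,0.005,0,0,0,0.005,0,0,0,0.005,0,0,0,0.003,0,0,0,0,0,0,0,0,0]'
python3 -m inch '[0,0,0.0006,0,0,0,0.0006,0,0,0,0.0005,0,0,0,0.0004,0,0,0,0.0003,0,0,0,0,0,0,0,0,0,0,0,0,0,0,0,0,0,0,0,0,0]'
```

```text
time: 23.27
tool_pos: [555.5, -34.3, 45.7]
tcp_rot: [-180.0, 0.0, 20.0]
ft_force: [0.1, -0.6, 0.0]
finger_gap: 47.5
time: 24.1
tool_pos: [555.9, -34.3, 44.0]
tcp_rot: [180.0, -0.0, 20.0]
ft_force: [-2.4, -0.5, 5.9]
finger_gap: 47.8
```

Contact at 6 N exactly at the spacer's top, so the washer is home. Release and go to the bushing.

```bash
python3 -m inch '[0,0,0,0,0,0,0,0,0,0,0,0,0,0,0,0,0,0,0,0,0,0,-0.015,0,0,0,-0.03,0,0,0,-0.03,0,0,0,-0.02,0,-0.0183,0.0221,0,0]' 0.75
python3 -m inch '[-0.0183,0.0221,0,0,-0.0183,0.0221,0,0,-0.0183,0.0221,0,0,-0.0183,0.0221,0,0,-0.0183,0.0221,0,0,-0.0182,0.0221,0,0,0,0,0.02,0,0,0,0.03,0,0,0,0.02,0,0,0,0.015,0]'
python3 - <<'E'
from h import *
cv2.imwrite("pics/k_side.png",eyes.snapshot("side")[:,:,::-1]);cv2.imwrite("pics/k_top.png",eyes.snapshot("top")[:,:,::-1])
a=cv2.imread("pics/k_side.png")[175:245,225:305]; b=cv2.imread("pics/k_top.png")[185:255,340:400]
cv2.imwrite("pics/k1.png",cv2.resize(np.hstack([a,b]),None,fx=5,fy=5,interpolation=2)); print(readout.sense()["tool_pos"],readout.sense()["ft_force"])
E
```

```text
time: 24.93
tool_pos: [550.3, -59.0, 144.7]
tcp_rot: [179.8, -0.5, 20.2]
ft_force: [1.2, -0.6, 0.4]
finger_gap: 64.0
time: 25.77
tool_pos: [486.9, -223.1, 51.2]
tcp_rot: [-179.9, 0.1, 19.9]
ft_force: [0.5, 0.8, -0.5]
finger_gap: 64.2
[ 485.71850532 -222.12813006   50.22718792] [ 0.10025514 -0.25597367 -0.69449768]
```

View pics/k1.png

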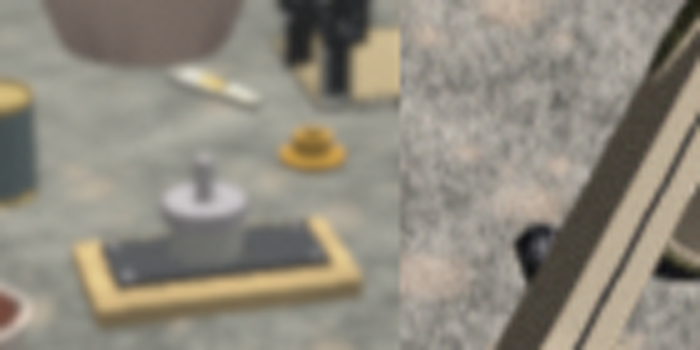

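The washer sits flat on the spacer with the bolt tip standing out above it. The fingers are over the bushing, with ample side clearance.

```bash
python3 -m inch '[0,0,0.012,0,0,0,0.012,0,0,0,0.012,0,0,0,0.007,0,0,0,0.003,0,0,0,0,0,0,0,0,0,0,0,0,0,0,0,0,0,0,0,0,0]'
```

```text
time: 26.7
tool_pos: [488.7, -223.7, 8.2]
tcp_rot: [180.0, -0.0, 20.0]
ft_force: [0.7, -0.5, -0.7]
finger_gap: 64.1
```

```bash
python3 -m inch '[0,0,0.001,0,0,0,0,0,0,0,0,0,0,0,0,0,0,0,0,0,0,0,0,0,0,0,0,0,0,0,0,0,0,0,0,0,0,0,0,0]' 0 20
python3 -m inch '[0,0,0,0,0,0,0,0,0,0,0,0,0,0,0,-7,0,0,0,-7,0,0,0,-7,0,0,0,-7,0,0,0,-7,0,0,0,-7,0,0,0,-7]' 0.6
python3 -m inch '[0,0,0,-7,0,0,0,-7,0,0,0,-7,0,0,0,0,0,0,0,0,0,0,0,0,0,0,0,0,0,0,0,0,0,0,0,0,0,0,0,0]'
python3 -m inch '[0,0,0,0,0,0,0,0,0,0,0,0,0,0,0,0,0,0,0,0,0,0,0,0,0,0,0,0,0,0,0,0,0,0,0,0,0,0,0,0]' 0 50
```

```text
time: 27.53
tool_pos: [488.3, -223.5, 6.8]
tcp_rot: [180.0, -0.0, 20.0]
ft_force: [-1.1, 1.0, 4.8]
finger_gap: 26.7
time: 28.37
tool_pos: [488.1, -223.3, 6.4]
tcp_rot: [-180.0, -0.0, 69.3]
ft_force: [0.6, -0.3, 0.1]
finger_gap: 51.2
time: 29.2
tool_pos: [488.2, -223.4, 6.6]
tcp_rot: [-180.0, -0.0, 89.9]
ft_force: [-0.3, 0.5, 0.5]
finger_gap: 51.3
time: 30.03
tool_pos: [488.5, -223.6, 6.9]
tcp_rot: [180.0, 0.0, 90.0]
ft_force: [-0.7, 0.2, 6.0]
finger_gap: 25.8
```

```bash
python3 -m inch '[0,0,-0.02,0,0,0,-0.04,0,0,0,-0.04,0,0.027,0.0097,0,0,0.027,0.0097,0,0,0.027,0.0097,0,0,0.027,0.0097,0,0,0.027,0.0096,0,0,0.027,0.0096,0,0,0.0272,0.0096,0,0]'
python3 -m inch '[0,0,0,0,0,0,0,0,0,0,0,0,0,0,0,0,0,0,0,0,0,0,0.005,0,0,0,0.003,0,0,0,0,0,0,0,0,0,0,0,0,0]'
python3 - <<'E'
from h import *
cv2.imwrite("pics/l_side.png",eyes.snapshot("side")[:,:,::-1])
a=cv2.imread("pics/l_side.png")[175:245,225:305]
cv2.imwrite("pics/l1.png",cv2.resize(a,None,fx=6,fy=6,interpolation=2)); print(readout.sense()["tool_pos"],readout.sense()["ft_force"])
E
```

```text
time: 30.87
tool_pos: [555.6, -32.8, 105.9]
tcp_rot: [-179.9, -0.0, 90.0]
ft_force: [-0.5, -0.1, -0.1]
finger_gap: 25.9
time: 31.7
tool_pos: [555.8, -34.4, 98.5]
tcp_rot: [-180.0, -0.0, 90.0]
ft_force: [0.3, 0.7, -0.5]
finger_gap: 26.0
[555.87724506 -34.32589378  98.6337481 ] [ 0.76498469  0.40165456 -1.04715974]
```

View pics/l1.png

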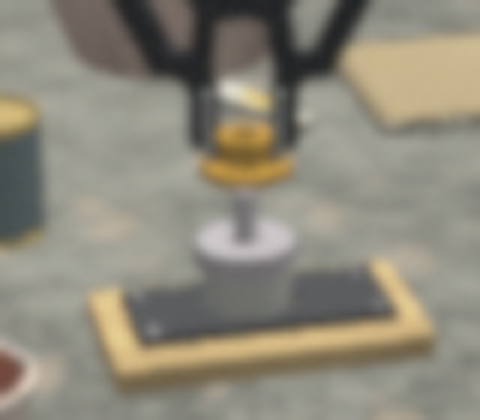

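The bushing is level and centred over the bolt (flange ~(246,168), bolt tip ~(244,195) in the crop). Lowering it now.

```bash
python3 -m inch '[0,0,0.004,0,0,0,0.003,0,0,0,0.002,0,0,0,0.002,0,0,0,0.001,0,0,0,0.001,0,0,0,0,0,0,0,0,0,0,0,0,0,0,0,0,0]'
```

```text
time: 32.58
tool_pos: [556.0, -34.2, 85.8]
tcp_rot: [180.0, 0.0, 90.0]
ft_force: [0.3, -0.3, 0.0]
finger_gap: 25.8
```

```bash
python3 -m inch '[0,0,0.002,0,0,0,0.003,0,0,0,0.004,0,0,0,0.004,0,0,0,0.004,0,0,0,0.003,0,0,0,0.001,0,0,0,0,0,0,0,0,0,0,0,0,0]'
python3 -m inch '[0,0,0.0006,0,0,0,0.0005,0,0,0,0.0004,0,0,0,0.0003,0,0,0,0.0003,0,0,0,0,0,0,0,0,0,0,0,0,0,0,0,0,0,0,0,0,0]'
```

```text
time: 33.42
tool_pos: [556.1, -34.3, 64.8]
tcp_rot: [180.0, 0.0, 90.0]
ft_force: [0.5, 0.2, -0.8]
finger_gap: 25.6
time: 34.25
tool_pos: [555.9, -34.2, 62.8]
tcp_rot: [180.0, 0.0, 90.0]
ft_force: [-3.5, 0.5, 5.1]
finger_gap: 25.6
```

Contact at 5 N at the expected height (62.8 mm). Next I release it, rise clear, and check.

```bash
python3 -m inch '[0,0,0,0,0,0,0,0,0,0,0,0,0,0,0,0,0,0,0,0,0,0,-0.015,0,0,0,-0.03,0,0,0,-0.03,0,0,0,-0.03,0,0,0,-0.03,0]' 0.7
python3 -m inch '[-0.02,-0.02,-0.01,0,-0.02,-0.02,0,0,-0.02,-0.02,0,0,-0.02,-0.02,0,0,-0.02,-0.02,0,0,-0.02,-0.02,0,0,-0.02,-0.02,0,0,0,0,0,0,0,0,0,0,0,0,0,0]'
python3 - <<'E'
from h import *
cv2.imwrite("pics/m_side.png",eyes.snapshot("side")[:,:,::-1]);cv2.imwrite("pics/m_top.png",eyes.snapshot("top")[:,:,::-1])
a=cv2.imread("pics/m_side.png")[175:245,225:305]; b=cv2.imread("pics/m_top.png")[175:245,288:338]
cv2.imwrite("pics/m1.png",cv2.resize(np.hstack([a,b]),None,fx=6,fy=6,interpolation=2)); print(readout.sense()["tool_pos"],readout.sense()["ft_force"])
E
```

```text
time: 35.08
tool_pos: [555.6, -34.2, 198.7]
tcp_rot: [-180.0, -0.0, 90.0]
ft_force: [0.7, -0.1, -0.6]
finger_gap: 60.2
time: 35.92
tool_pos: [416.1, -174.2, 207.6]
tcp_rot: [180.0, -0.0, 89.9]
ft_force: [0.7, 0.2, 0.3]
finger_gap: 59.8
[ 416.39082698 -173.6602187   207.53673337] [ 0.71683412 -0.2064957   0.66014225]
```

View pics/m1.png

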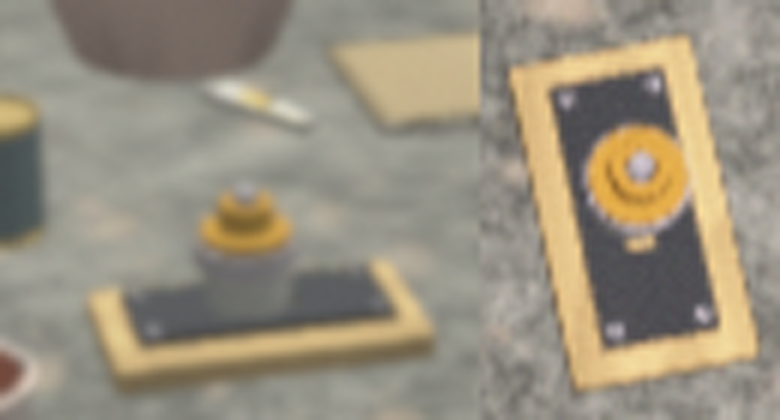

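Both views show spacer, washer and bushing stacked flat, with the bolt tip protruding (side crop (244,190), top crop (640,165)). The gripper is well clear.

```bash
python3 -c "
from bench import workorder; print(workorder.hand_in())"
```

```text
the job is handed in; nothing more can be done
None
```

The spacer, the washer nearest the base, and the bushing (flange down) are on the bolt in that order, released, and the job is handed in at about 36 s.

- **Seating:** Each part slid over the bolt tip with no measurable push. The end-of-move readings on seating were 11.8 N for the spacer, 5.9 N for the washer and 5.1 N for the bushing, below the 40 N limit. Each part met resistance within about 0.3 mm of its expected home height.
- **Last check:** The final pictures from both cameras show the stack flat, with the bolt tip standing out of the bushing and the gripper clear.
- **Disagreements:** Before the washer went on, the side picture suggested it was about one pixel (roughly 2.5 mm) off centre, but it threaded freely.
- **Not checked:** I did not measure the other things on the bench again; the arm felt no unexpected contact.

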